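# Load the can dispenser in the order of its colour clips

## Task

Move the four food cans from the wooden rack into the sloping can dispenser, lying on their sides so that they roll down to the stop and queue up, and load them in such an order that each can ends up resting beside the clip of its own colour. Leave the mug and the pepper mill standing where they are.

Things in the scene. Friction and masses are not known exactly. Their poses are not given: they have to be found in the camera images.
- can_red: Small food can, red label, steel ends, lying on its side: cylinder 54 mm in diameter, 62 mm long, 0.12 to 0.22 kg. Origin at its centre; its x axis is the can's axis (ends alike; y, z turn as it rolls). At the start the four cans lie side by side, 66 mm apart, axes parallel, in a wooden cradle rack, axis 37 mm above the counter.
- can_yellow: Small food can, yellow label, steel ends, lying on its side: cylinder 54 mm in diameter, 62 mm long, 0.12 to 0.22 kg. Origin at its centre; its x axis is the can's axis (ends alike; y, z turn as it rolls). The start rack's ridges between the cans reach 22 mm above the counter; it is 56 mm wide along the can axis, so both flat ends stand free.
- can_green: Small food can, green label, steel ends, lying on its side: cylinder 54 mm in diameter, 62 mm long, 0.12 to 0.22 kg. Origin at its centre; its x axis is the can's axis (ends alike; y, z turn as it rolls). Grip any can from above across its two flat ends, TCP about 16 mm above the can's axis: the fingertips then clear rack and chute.
- can_blue: Small food can, blue label, steel ends, lying on its side: cylinder 54 mm in diameter, 62 mm long, 0.12 to 0.22 kg. Origin at its centre; its x axis is the can's axis (ends alike; y, z turn as it rolls). In the chute its axis lies across the chute, 27 mm off the floor.
- clip_red: Red plastic block, 26 (x) by 34 (y) by 12 mm high, fixed on a level strip (10 mm high) beside the dispenser. Origin: centre of its underside, z up. Its +y axis points downhill along the chute, its +x level, away from the chute: the chute's centre line is 64 mm off on the clip's -x side. Same for all four clips.
- clip_yellow: Yellow plastic block, 26 (x) by 34 (y) by 12 mm high, fixed on a level strip (10 mm high) beside the dispenser. Origin: centre of its underside, z up. The clips stand 53.6 mm apart, each beside one can's resting place; the one farthest along +y marks the lowest place, at the 30 mm high end stop. A can at the lowest place has its axis 49 mm above the counter, each next place up 6.5 mm more.
- clip_green: Green plastic block, 26 (x) by 34 (y) by 12 mm high, fixed on a level strip (10 mm high) beside the dispenser. Origin: centre of its underside, z up. The dispenser is an open-topped chute, floor falling 0.12 rad (12 percent) to +y; a can laid across it rolls down till it meets the stop or the can before. Above the highest place is room for one more can.
- clip_blue: Blue plastic block, 26 (x) by 34 (y) by 12 mm high, fixed on a level strip (10 mm high) beside the dispenser. Origin: centre of its underside, z up. Chute: inside width 72 mm, flaring to 88 mm at the lips; walls and lips reach 16 mm above the floor, 11 mm below the axis of a can in it.
- mug: Bystander: white mug, 80 mm in diameter, 90 mm high, handle at its +y side, origin at the centre of its underside. Stands loose on the counter beyond the work.
- mill: Bystander: turned wooden pepper mill, 54 mm in diameter at the foot, 155 mm high, origin at the centre of its underside. Stands loose on the counter beyond the work.
Things that resemble listed ones, but are neither listed nor needed, are in the scene too. What is meant by the can_green is not black, and is the larger of those in its own colour. Of the things that look like the can_yellow, the smaller one is meant.

How it is judged (in metres and radians):
At the end, for the whole second after the job is handed in: Every can lies on its side in the chute, released and at rest (slower than 20 mm/s), beside the clip of its own colour: its centre within 18 mm of the clip along the chute and within 12 mm of the chute's centre line, its axis level within 0.17 rad, its centre 30 to 72 mm above the clip's underside (x of can_red in the frame of clip_red between -0.076 and -0.052 m and y of can_red in the frame of clip_red between -0.018 and 0.018 m and z of can_red in the frame of clip_red between 0.03 and 0.072 m and angle between can_red's own x axis and vertical between 1.4 and 1.74 rad and linear speed of each of can_red, can_yellow, can_green, can_blue below 0.02 m/s and x of can_yellow in the frame of clip_yellow between -0.076 and -0.052 m and y of can_yellow in the frame of clip_yellow between -0.018 and 0.018 m and z of can_yellow in the frame of clip_yellow between 0.03 and 0.072 m and angle between can_yellow's own x axis and vertical between 1.4 and 1.74 rad and x of can_green in the frame of clip_green between -0.076 and -0.052 m and y of can_green in the frame of clip_green between -0.018 and 0.018 m and z of can_green in the frame of clip_green between 0.03 and 0.072 m and angle between can_green's own x axis and vertical between 1.4 and 1.74 rad and x of can_blue in the frame of clip_blue between -0.076 and -0.052 m and y of can_blue in the frame of clip_blue between -0.018 and 0.018 m and z of can_blue in the frame of clip_blue between 0.03 and 0.072 m and angle between can_blue's own x axis and vertical between 1.4 and 1.74 rad); the robot touches nothing.
It fails at once if the mug is pushed more than 30 mm or tipped over (distance of mug from where it was at the start of the episode above 0.03 m or angle between mug's own z axis and vertical above 0.5 rad).
It fails at once if the pepper mill is pushed more than 30 mm or tipped over (distance of mill from where it was at the start of the episode above 0.03 m or angle between mill's own z axis and vertical above 0.5 rad).
It also fails if it takes over 104 s, if anything falls off the work surface, if the arm or the gripper's body presses on something with over 40 N, if the wrist force passes 120 N, or if a joint passes its speed limit or range.

## Robot

A 6-joint arm with a two-finger parallel gripper is mounted at the origin on the work surface. World frame = base frame: x ahead of the robot, y to its left, z up, the work surface at z = 0. Lengths are in mm, angles in rad, forces in N, time in s.
With the tool pointing down it reaches from about 300 to 775 mm from the base axis. Payload 14.6 kg.
Tool frame: the origin (TCP) lies between the finger pads, 19 mm behind the fingertips; this is the grasp point; z points along the fingers, y is the line along which they close (so a half turn about z gives the same grasp; the last joint's range is limited). The gripper opens to 94 mm and grips with 3 to 60 N. Pads are 16 mm wide; open, the fingers measure 119 mm over their backs; the gripper's body (75 mm by 177 mm) begins 78 mm behind the grasp point.
Start: joints at [-0.067, 0.3, 1.521, -0, 1.321, -0.067], TCP at [549.99, -0.002, 224.246] pointing down, gripper open.
Joint ranges: [-3.03, 3.03], [-0.79, 2.21], [0.23, 2.52], [-1.04, 4.18], [0, 3.07], [-2.55, 2.55]. Speed limits (rad/s): [2.22, 2.22, 2.57, 3.14, 3.14, 3.14].

## Interface

Orientations are given as [roll, pitch, yaw] about the fixed x, y, z axes, in that order (R = Rz(yaw) Ry(pitch) Rx(roll)).
In Python, from cell import manip gives the robot as it stands.
- The arm moves only by the tool jog_arm, never from a script. Its argument "rows" is one flat list of numbers, 7 for each row, row after row: the shift along the world's x, y, z in cm, then the turn, a rotation vector about the world's x, y, z in rad, then the closure, from 0 (fully open) to 1 (shut). In form: [dx, dy, dz, rx, ry, rz, fingers, dx, dy, dz, rx, ry, rz, fingers, ...]. A call has 1 to 20 rows; each row shifts and turns the commanded pose from where the row before left it; what a row does not reach is not made up. A row lasts 1/12 s, in which the tool goes at most 41.7 mm and 7.16 degrees, less where a joint would pass 70% of its speed; a pose out of reach is approached as far as the arm can. A call with a gripper value outside its range is refused whole. The fingers move at their own pace and stop on an object; "newtons" is the grip in N (left out, the last holds). Time passes only in rows, so rows that do not move let the fingers close. It gives the time, the measured TCP pose, the force, the opening and the grip force at its end, in the units of the state.
- manip.read_state(): the state, without advancing time (a new reading comes with each control period).
- manip.camera(name): name is "scene" or "side" or "wrist"; returns (picture, depth): 384x512x3 uint8, blue, green, red; 384x512 float32, mm along the optical axis (not along the pixel's ray), 0 where there is no reading.
- manip.camera_model(name): a dict with "K" (3x3 intrinsics, pixels), "R" (3x3) and "t" (3): a world point X has camera coordinates R X + t. Camera axes: x right, y down, z forward; pixel columns grow to the right and rows downward; lengths in mm; the calibration is good to about 2 mm. A picture is of the moment at which its call begins: read the wrist's pose just before it. camera_model takes no time and is no camera call; for the wrist camera it gives the pose at the moment of the call.
- manip.sign_off(): hands the job in; it is judged then, once.
The state is a dict: "clock": time; "joints": joint angles; "qd": joint speeds; "effort": joint torques, N m; "eef_pos": TCP position; "eef_rot": TCP orientation; "wrist_force": force on the tool from outside, world axes, zero at the start; "moment": the same for the moment, N m; "finger_gap": finger opening in mm; "finger_force": force on a finger pad.
Only numpy, scipy, OpenCV 4.12 (cv2) and the standard library are available. Lean on these libraries where they do the work, as an engineer would, in place of code of your own. Each camera call takes 0.05 s, during which the arm holds its last target. There are 200 camera calls.

## Working session

There is one attempt and no reset: what is moved stays moved. The work goes in short steps, Python scripts to look and compute and a tool call to move; the robot and the scene stay as the last step left them, time stands still between calls to the robot, and variables do not carry over. Pictures are saved under pics/ and viewed, at most 14 in all, crops included, and the job is handed in when it is done.

Besides the shell and the picture viewer there is one more tool, called after "Request:" by a JSON object that holds its "op" and its "data", one argument or row to a line. jog_arm: Moves the arm, as the interface text tells. Its arguments: {"type":"object","properties":{"rows":{"type":"array"},"newtons":{"type":"number"}},"required":["rows"]}

```bash
ls; mkdir -p pics
python3 - <<'E'
from cell import manip
import cv2,numpy as np
for n in("scene","side"):
    p,d=manip.camera(n); cv2.imwrite(f"pics/{n}0.png",cv2.resize(p,(768,576))); cv2.imwrite(f"/tmp/{n}.png",p); np.save(f"/tmp/{n}.npy",d)
    m=manip.camera_model(n); np.savez(f"/tmp/{n}.npz",**m); print(n,(-np.array(m["R"]).T@m["t"]).round())
print(manip.read_state())
E
```

```text
pics
scene [1133.  550.  660.]
side [367. 823. 727.]
{'clock': 0.1, 'joints': array([-6.66142443e-02,  3.00431228e-01,  1.52150478e+00, -2.86905518e-06,
        1.32068778e+00, -6.65949626e-02]), 'qd': array([ 0.00078418, -0.00082889, -0.00194626, -0.00124938, -0.00278064,
        0.0013831 ]), 'effort': array([ 1.84928511e-03, -5.32644153e+01, -3.53284299e+01,  7.10431044e-02,
        2.34944851e-02, -7.30603051e-05]), 'eef_pos': array([5.49792158e+02, 2.39637504e-03, 2.23740464e+02]), 'eef_rot': array([-3.14056362e+00, -6.58449824e-05,  1.57077772e+00]), 'wrist_force': array([ 0.25411342, -0.60256745,  0.32364604]), 'moment': array([-0.01209141,  0.05494267, -0.04066919]), 'finger_force': 0.0, 'finger_gap': 94.13292905051406}
```

View pics/scene0.png

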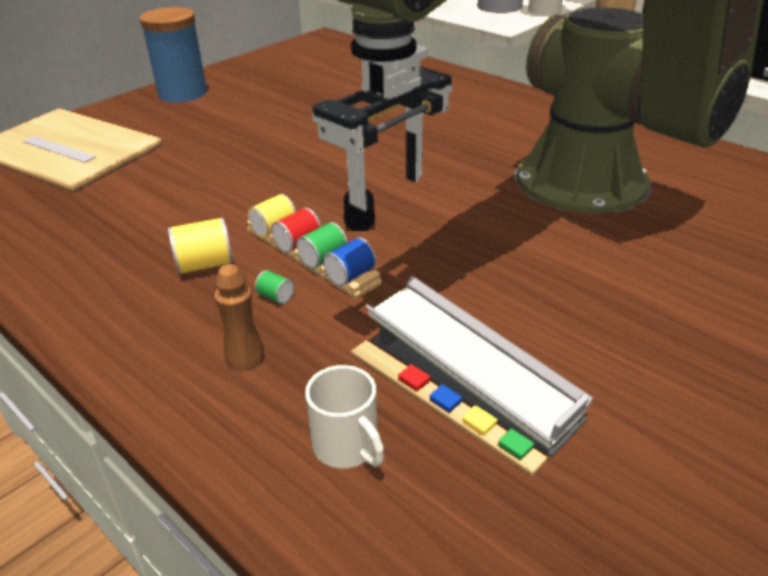

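View pics/side0.png

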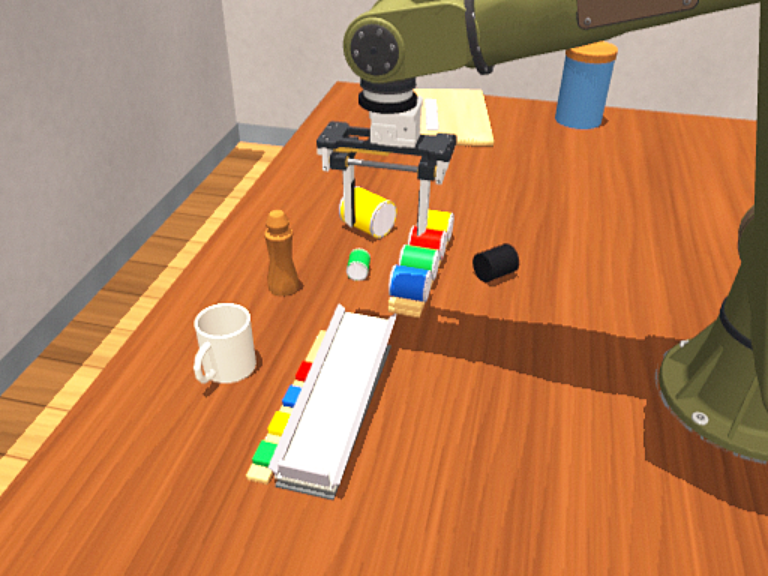

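The cans that could be confused with the targets, in 768x576 scene pixels:
- **Yellow:** rack can (271,215) and a large can (200,245). I take the rack can because it is the smaller.
- **Green:** rack can (322,245) and a small can (275,287). I take the rack can because it is the larger.
- **Black:** a can at side (496,263), excluded by the description.
- **Red and blue:** rack cans (296,230) and (349,260), with no rivals. The blue canister far left is not a can.

From the top, the clips run red (414,377), blue (446,397), yellow (479,420), green (516,443). The load order is therefore green, yellow, blue, red.

```bash
cat > h.py <<'E'
import cv2,numpy as np
from scipy.optimize import least_squares
HUE={'red':(0,6),'yellow':(24,34),'green':(50,75),'blue':(105,125)}
def cloud(p,d,m):
    K,R,t=[np.array(m[k],float) for k in("K","R","t")]
    v,u=np.mgrid[:384,:512]; c=np.stack([(u-K[0,2])/K[0,0]*d,(v-K[1,2])/K[1,1]*d,d],-1)
    return (c-t.ravel())@R
def masks(p):
    h=cv2.cvtColor(p,cv2.COLOR_BGR2HSV)
    return {k:(h[...,0]>=a)&(h[...,0]<=b)&(h[...,1]>190)&(h[...,2]>90) for k,(a,b) in HUE.items()}
def sdf(P,c,ax,r=27,hl=31):
    q=P-c; a=q@ax; rad=np.linalg.norm(q-np.outer(a,ax),axis=1)
    dx,dr=np.abs(a)-hl,rad-r
    return np.where((dx>0)&(dr>0),np.hypot(dx,dr),np.maximum(dx,dr))
E
cat > m.py <<'E'
from h import *
pts={k:[] for k in HUE}
for n in("scene","side"):
    p=cv2.imread(f"/tmp/{n}.png");d=np.load(f"/tmp/{n}.npy");m=np.load(f"/tmp/{n}.npz");X=cloud(p,d,m)
    for k,M in masks(p).items():
        cc,lab,st,ce=cv2.connectedComponentsWithStats((M&(d>0)).astype(np.uint8))
        for i in range(1,cc):
            if st[i,4]<40: continue
            Q=X[lab==i]; print(n,k,st[i,4],ce[i].round(),np.median(Q,0).round(1),np.ptp(Q,axis=0).round())
E
python3 m.py
```

```text
scene red 256 [200. 149.] [ 522.7 -219.6   59.1] [51. 39. 30.]
scene red 191 [276. 251.] [641.1 127.4  22.8] [26. 32. 12.]
scene blue 326 [237. 171.] [529.  -86.   57.6] [50. 39. 37.]
scene blue 171 [297. 265.] [641.9 180.7  23. ] [25. 31. 10.]
side red 208 [284. 159.] [ 518.6 -217.8   58.4] [53. 37. 27.]
side red 90 [202. 247.] [641.2 130.4  23.8] [17. 34. 15.]
side yellow 343 [243. 137.] [ 653.  -289.4   70. ] [ 90. 348. 240.]
side yellow 172 [292. 146.] [ 511.  -285.3   60.8] [39. 76. 24.]
side yellow 161 [185. 282.] [641.3 236.1  23.6] [32. 50. 27.]
side green 60 [279. 166.] [ 525.4 -167.3   65.6] [52. 17.  6.]
side green 90 [239. 171.] [ 629.3 -160.5   38.3] [40. 40. 16.]
side green 121 [277. 175.] [ 524.8 -147.4   51.7] [53. 13. 16.]
side green 165 [176. 302.] [640.6 290.   23.6] [22. 32. 13.]
side blue 335 [272. 190.] [526.4 -81.   49.8] [55. 23. 45.]
```

Run:
```python
import cv2
a=cv2.imread("/tmp/scene.png"); b=cv2.imread("/tmp/side.png")
import numpy as np
A=cv2.resize(a[110:220,100:280],(0,0),fx=4,fy=4,interpolation=cv2.INTER_CUBIC)[:440,:720]
cv2.imwrite("pics/crop.png",A)
```

```text
(no output)
```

View pics/crop.png

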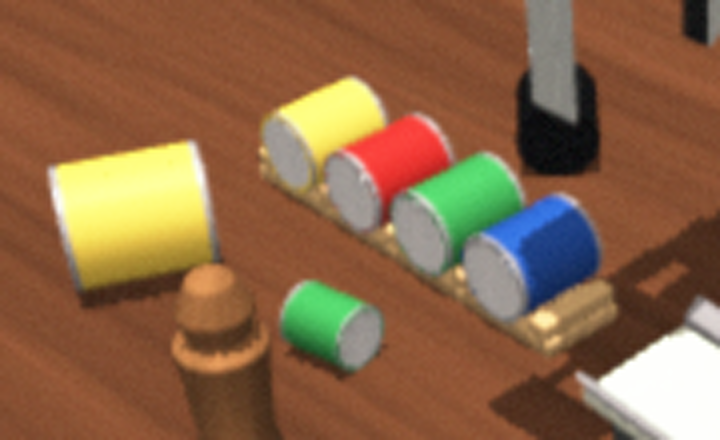

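The crop shows the four rack cans (yellow, red, green, blue) and the decoys: a large yellow and a small green. Next I fit the rack and chute poses.

```bash
cat > m2.py <<'E'
from h import *
P=[];F=[];C=[]
for n in("scene","side"):
    p=cv2.imread(f"/tmp/{n}.png");d=np.load(f"/tmp/{n}.npy");m=np.load(f"/tmp/{n}.npz");X=cloud(p,d,m)
    x,y,z=X.transpose(2,0,1)
    s=(d>0)&(x>475)&(x<575)&(y>-330)&(y<-45)&(z>28)&(z<68); P.append(X[s])
    hs=cv2.cvtColor(p,cv2.COLOR_BGR2HSV)
    f=(d>0)&(x>520)&(x<635)&(y>40)&(y<340)&(z>22)&(z<80)&(hs[...,1]<60); F.append(X[f])
    c=(d>0)&(x>615)&(x<665)&(y>100)&(y<320)&(z>19)&(z<27)&(hs[...,1]>190); C.append(X[c])
def res(q,P):
    u=np.array([-np.sin(q[2]),np.cos(q[2]),0]);a=np.array([u[1],-u[0],0]);c=np.array([q[0],q[1],37+q[3]])
    D=np.array([sdf(P,c+u*66*(i-1.5),a) for i in range(4)]); return D[np.abs(D).argmin(0),np.arange(len(P))]
for nm,Q in(("scene",P[0]),("side",P[1]),("both",np.vstack(P))):
    r=least_squares(res,[522,-184,0,0],args=(Q,),loss='soft_l1',f_scale=2,x_scale=[1,1,.01,1])
    q=r.x;u=np.array([-np.sin(q[2]),np.cos(q[2])])
    print(nm,len(Q),q.round(3),np.median(abs(r.fun)).round(2)); print([(q[:2]+u*66*(i-1.5)).round(1).tolist() for i in range(4)])
for nm,f in(("scene",F[0]),("side",F[1])):
    fl=f
    # floor plane RANSAC-ish
    co=np.array([0,-.12,88.]);
    for _ in range(15):
        e=fl[:,2]-(fl[:,:2]@co[:2]+co[2]); k=abs(e-np.median(e))<4; co=np.linalg.lstsq(np.c_[fl[k][:,:2],np.ones(k.sum())],fl[k][:,2],rcond=None)[0]
    g=fl[k];print(nm,"floor",co.round(3),k.sum(),len(fl));
    for y0 in range(60,330,30):
        w=fl[abs(fl[:,1]-y0)<8]; 
        if len(w): print(y0,'x',w[:,0].min().round(1),w[:,0].max().round(1), 'floor', (co[1]*y0+co[0]*577+co[2]).round(1), 'hi', [round(float(v),1) for v in np.percentile((w[w[:,2]>w[:,:2]@co[:2]+co[2]+10][:,0]),[2,25,50,75,98])] if (w[:,2]>w[:,:2]@co[:2]+co[2]+10).sum()>5 else '')
for c in C: print("clips",c.min(0).round(1),c.max(0).round(1),len(c), np.polyfit(c[:,1],c[:,0],1).round(4))
E
python3 m2.py
```

```text
scene 2211 [ 5.23235e+02 -2.04119e+02 -4.40000e-02  1.98300e+00] 0.86
[[518.9, -303.0], [521.8, -237.1], [524.7, -171.2], [527.6, -105.2]]
side 1422 [ 5.2188e+02 -2.0331e+02 -4.4000e-02  1.9760e+00] 1.06
[[517.5, -302.2], [520.4, -236.3], [523.3, -170.3], [526.2, -104.4]]
both 3633 [ 5.22946e+02 -2.03811e+02 -4.40000e-02  1.98600e+00] 0.99
[[518.6, -302.7], [521.5, -236.8], [524.4, -170.8], [527.3, -104.9]]
scene floor [-4.0000e-03 -1.2000e-01  5.9997e+01] 3808 5546
60 x 526.6 619.5 floor 50.7 hi [527.1, 530.5, 533.4, 612.3, 619.5]
90 x 527.5 619.3 floor 47.1 hi [527.7, 530.7, 533.1, 614.7, 619.3]
120 x 527.2 620.3 floor 43.5 hi [527.8, 531.2, 534.7, 616.2, 619.8]
150 x 528.5 621.3 floor 39.9 hi [528.6, 531.6, 533.8, 613.5, 621.1]
180 x 530.0 621.6 floor 36.3 hi [530.1, 532.9, 535.2, 617.4, 621.2]
210 x 529.3 623.3 floor 32.8 hi [529.8, 532.3, 535.2, 619.6, 622.5]
240 x 530.0 623.3 floor 29.2 hi [530.4, 533.2, 535.4, 619.7, 623.1]
270 x 529.1 624.0 floor 25.6 hi [531.3, 534.4, 536.9, 618.5, 623.3]
300 x 531.6 625.4 floor 22.0 hi [531.9, 534.8, 537.4, 621.9, 624.4]
side floor [-1.0000e-03 -1.2000e-01  5.9043e+01] 3266 4901
60 x 524.0 618.0 floor 51.3 hi [524.8, 530.7, 609.5, 613.4, 617.6]
90 x 525.0 618.9 floor 47.7 hi [525.1, 529.4, 608.8, 614.2, 618.3]
120 x 526.0 620.1 floor 44.1 hi [526.3, 530.2, 610.6, 615.2, 618.9]
150 x 526.3 619.2 floor 40.5 hi [526.8, 531.0, 610.5, 615.0, 618.9]
180 x 527.3 621.2 floor 36.9 hi [527.3, 531.8, 612.7, 616.5, 619.8]
210 x 527.4 620.2 floor 33.3 hi [528.1, 531.6, 612.3, 616.3, 620.0]
240 x 528.2 622.6 floor 29.7 hi [528.4, 533.0, 613.6, 617.6, 621.5]
270 x 529.1 623.3 floor 26.1 hi [529.2, 533.5, 614.7, 618.5, 622.1]
300 x 529.8 622.8 floor 22.5 hi [530.0, 533.9, 615.5, 619.2, 622.7]
clips [625.5 109.1  19. ] [653.6 194.5  26.6] 325 [3.040000e-02 6.358186e+02]
clips [629.4 107.   19.1] [651.9 303.9  26.9] 463 [-1.700000e-03  6.410606e+02]
```

```bash
cat > m3.py <<'E'
from h import *
for n in("scene","side"):
    p=cv2.imread(f"/tmp/{n}.png");d=np.load(f"/tmp/{n}.npy");m=np.load(f"/tmp/{n}.npz");X=cloud(p,d,m)
    x,y,z=X.transpose(2,0,1); hs=cv2.cvtColor(p,cv2.COLOR_BGR2HSV)
    e=z-(58.2-.12*y)
    for y0 in(90,150,210,270):
        s=(d>0)&(abs(y-y0)<8)&(x>500)&(x<640)&(hs[...,1]<90)
        a=x[s&(abs(e-.5)<3)]; b=x[s&(e>12)&(e<20)]; lo,hi=b[b<575],b[b>575]
        print(n,y0,'floor',a.min().round(1),a.max().round(1),((a.min()+a.max())/2).round(1),'lips',[t.round(1) for t in (lo.min(),lo.max(),hi.min(),hi.max())])
    for k,cen in(('red',[641,129]),('blue',[641,181]),('yellow',[641,236]),('green',[641,290])):
        s=masks(p)[k]&(d>0)&(abs(x-641)<25)&(abs(y-cen[1])<27)&(abs(z-23)<2.5); Q=X[s]
        if len(Q)>20: r=cv2.minAreaRect(Q[:,:2].astype(np.float32)); print(n,k,np.round(r[0],1),np.round(r[1],1),r[2])
    for a,b,zl in((600,60,[85,93]),(600,-400,[140,160])):
        s=(d>0)&(x>a)&(x<850)&(y>b-0)&(y<400)&(z>zl[0])&(z<zl[1]); print(n,'tall',s.sum(),X[s].min(0).round() if s.any() else '',X[s].max(0).round() if s.any() else '')
E
python3 m3.py
```

```text
scene 90 floor 534.6 614.9 574.8 lips [np.float64(527.5), np.float64(534.9), np.float64(615.4), np.float64(619.3)]
scene 150 floor 536.6 615.3 575.9 lips [np.float64(528.5), np.float64(539.0), np.float64(616.3), np.float64(621.3)]
scene 210 floor 537.2 616.0 576.6 lips [np.float64(527.8), np.float64(537.8), np.float64(615.9), np.float64(623.3)]
scene 270 floor 538.3 618.9 578.6 lips [np.float64(529.1), np.float64(539.5), np.float64(617.8), np.float64(624.0)]
scene red [638.6 124.6] [31.7 25.4] 88.21932983398438
scene blue [640.3 179.2] [24.4 29.6] 3.8545279502868652
scene tall 412 [724.  82.  85.] [804. 163.  93.]
scene tall 217 [737. -97. 140.] [771. -68. 157.]
side 90 floor 538.2 608.2 573.2 lips [np.float64(525.0), np.float64(532.7), np.float64(607.9), np.float64(618.9)]
side 150 floor 538.5 609.9 574.2 lips [np.float64(526.3), np.float64(534.9), np.float64(611.4), np.float64(619.2)]
side 210 floor 540.9 611.4 576.2 lips [np.float64(527.4), np.float64(536.3), np.float64(613.3), np.float64(620.3)]
side 270 floor 542.2 629.1 585.6 lips [np.float64(529.1), np.float64(537.4), np.float64(611.5), np.float64(623.3)]
side red [640.8 125.8] [16.4 34.4] 0.25001394748687744
side yellow [640.4 232.2] [35.2 21.7] 89.79037475585938
side green [640.7 287.2] [22.3 31.1] 0.6706082820892334
side tall 253 [722.  84.  85.] [801. 165.  93.]
side tall 123 [731. -96. 140.] [764. -65. 158.]
```

Request:
{"op": "jog_arm", "data": {
  "rows": [-0.42, -2.85, -1.5, 0, 0, -0.03, 0, -0.42, -2.85, -1.5, 0, 0, 0, 0, -0.42, -2.85, -1.5, 0, 0, 0, 0, -0.42, -2.85, -1.5, 0, 0, 0, 0, -0.42, -2.85, -1.5, 0, 0, 0, 0, -0.42, -2.85, -1.5, 0, 0, 0, 0, 0, 0, 0, 0, 0, 0, 0, 0, 0, 0, 0, 0, 0, 0],
  "newtons": 20
}}

```text
clock: 0.77
eef_pos: [524.1, -171.9, 133.2]
eef_rot: [-3.14, -0.001, 1.539]
wrist_force: [0.7, 0.7, 0.5]
finger_gap: 93.8
finger_force: 0.0
```

Run:
```python
from cell import manip
import cv2
from h import *
m=manip.camera_model("wrist"); p,d=manip.camera("wrist"); cv2.imwrite("pics/w1.png",p)
X=cloud(p,d,m); Y=cv2.cvtColor(p,cv2.COLOR_BGR2HSV)
for k,M in masks(p).items():
    s=M&(d>0)&(X[...,2]>55)&(X[...,2]<75); Q=X[s]
    if len(Q)>50: print(k,len(Q),np.percentile(Q,[2,50,98],axis=0).round(1).tolist(), Q[Q[:,2].argsort()[-100:]].mean(0).round(1))
```

```text
red 2405 [[496.1, -244.0, 55.4], [519.0, -227.4, 62.1], [548.5, -215.0, 64.5]] [ 522.7 -234.5   64.6]
blue 2977 [[501.9, -122.2, 55.4], [528.0, -109.3, 60.2], [554.5, -83.4, 63.6]] [ 527.3 -108.7   63.8]
```

View pics/w1.png

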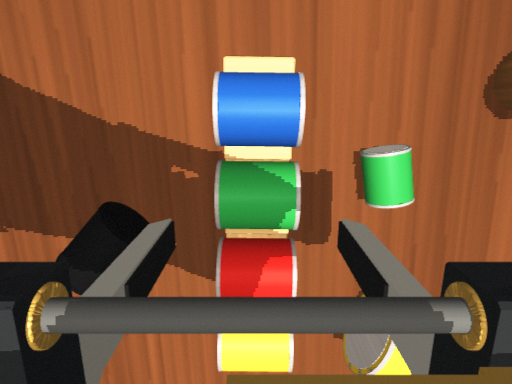

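The wrist view shows green (258,195) centred between the fingertips, with blue (258,108) ahead and red (257,265) behind. I descend and grip.

Request:
{"op": "jog_arm", "data": {
  "rows": [0, 0.1, -3, 0, 0, -0.01, 0, 0, 0, -3, 0, 0, 0, 0, 0, 0, -1.5, 0, 0, 0, 0, 0, 0, -0.5, 0, 0, 0, 0, 0, 0, 0, 0, 0, 0, 0.5, 0, 0, 0, 0, 0, 0, 0.5, 0, 0, 0, 0, 0, 0, 0.5, 0, 0, 0, 0, 0, 0, 0.5, 0, 0, 0, 0, 0, 0, 0.5, 0, 0, 0, 0, 0, 0, 0.5, 0, 0, 0, 0, 0, 0, 0.5],
  "newtons": 20
}}

```text
clock: 1.73
eef_pos: [525.2, -170.1, 55.1]
eef_rot: [3.14, 0.0, 1.531]
wrist_force: [-1.0, 1.2, 6.1]
finger_gap: 61.9
finger_force: 20.0
```

Request:
{"op": "jog_arm", "data": {
  "rows": [0, 0, 1.5, 0, 0, 0, 0.5, 0, 0, 2.5, 0, 0, 0, 0.5, 0, 0, 3, 0, 0, 0, 0.5, 0.2, 1.8, 0.5, 0, 0, 0, 0.5, 0.45, 3.5, 0, 0, 0, 0.02, 0.5, 0.45, 3.5, 0, 0, 0, 0, 0.5, 0.45, 3.5, 0, 0, 0, 0, 0.5, 0.45, 3.5, 0, 0, 0, 0, 0.5, 0.45, 3.5, 0, 0, 0, 0, 0.5, 0.45, 3.5, 0, 0, 0, 0, 0.5, 0.45, 3.5, 0, 0, 0, 0, 0.5, 0.45, 3.5, 0, 0, 0, 0, 0.5, 0.45, 3.5, 0, 0, 0, 0, 0.5, 0.45, 3.5, 0, 0, 0, 0, 0.5, 0.3, 3.5, 0, 0, 0, 0, 0.5, 0.2, 3.5, 0, 0, 0, 0, 0.5, 0, 1.3, 0, 0, 0, 0, 0.5, 0, 0, 0, 0, 0, 0, 0.5, 0, 0, 0, 0, 0, 0, 0.5]
}}

```text
clock: 3.32
eef_pos: [576.5, 280.9, 128.7]
eef_rot: [-3.141, 0.001, 1.552]
wrist_force: [0.2, -0.7, -2.3]
finger_gap: 61.9
finger_force: 20.0
```

Run:
```python
from cell import manip
import cv2
from h import *
p,d=manip.camera("wrist"); q,_=manip.camera("side"); cv2.imwrite("pics/w2.png",np.hstack([cv2.resize(p,(400,300)),cv2.resize(q[150:350,100:366],(400,300))]))
```

```text
(no output)
```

View pics/w2.png

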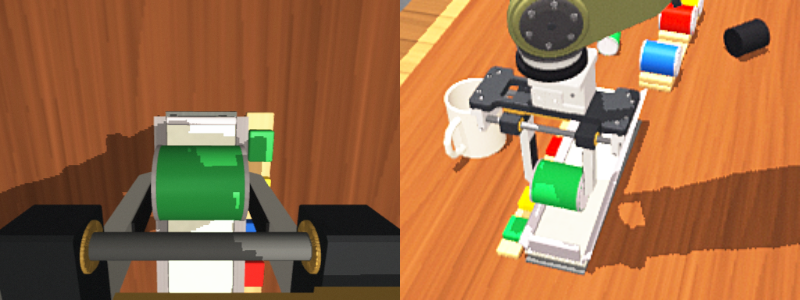

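The can (w2 left, about (200,183)) is centred over the chute, with its clip at (261,145). I lower it, release and retreat.

Request:
{"op": "jog_arm", "data": {
  "rows": [0, 0, -2.5, 0, 0, 0, 0.5, 0, 0, -2, 0, 0, 0, 0.5, 0, 0, -1, 0, 0, 0, 0.5, 0, 0, -0.5, 0, 0, 0, 0.5, 0, 0, 0, 0, 0, 0, 0.5, 0, 0, 0, 0, 0, 0, 0.5, 0, 0, 0, 0, 0, 0, 0, 0, 0, 0, 0, 0, 0, 0, 0, 0, 0, 0, 0, 0, 0, 0, 0, 0, 0, 0, 0, 0, 0, 0, 0, 0, 0, 0, 0, 0, 0, 0, 0, 0, 0, 0, 0, 2, 0, 0, 0, 0, 0, 0, 4, 0, 0, 0, 0, 0, 0, 3, 0, 0, 0, 0, 0, 0, 0, 0, 0, 0, 0, 0, 0, 0, 0, 0, 0, 0]
}}

```text
invalid input
```

```bash
cat > look.py <<'E'
import sys
from cell import manip
from h import *
pw,_=manip.camera("wrist"); q,d=manip.camera("side"); m=manip.camera_model("side"); X=cloud(q,d,m)
s=manip.read_state(); print(s["clock"],s["eef_pos"].round(1),s["eef_rot"].round(3),s["finger_gap"].round(1))
for k,M in masks(q).items():
    Q=X[M&(d>0)&(abs(X[...,0]-577)<32)&(X[...,2]>40)&(X[...,1]>50)]
    if len(Q)<30: continue
    r=least_squares(lambda v:sdf(Q,np.array(v[:3]),np.array([np.cos(v[3]),np.sin(v[3]),0])),[575,np.median(Q[:,1])-12,np.median(Q[:,2])-12,-.02],loss='soft_l1')
    print(k,len(Q),r.x.round(2))
cv2.imwrite(f"pics/{sys.argv[1]}.png",np.hstack([cv2.resize(pw,(400,300)),cv2.resize(q[150:350,100:366],(400,300))]))
E
python3 look.py w3
```

```text
Traceback (most recent call last):
  File "look.py", line 5, in <module>
    s=manip.read_state(); print(s["clock"],s["eef_pos"].round(1),s["eef_rot"].round(3),s["finger_gap"].round(1))
                                                                                       ^^^^^^^^^^^^^^^^^^^^^
AttributeError: 'float' object has no attribute 'round'
```

Request:
{"op": "jog_arm", "data": {
  "rows": [0, 0, -2.5, 0, 0, 0, 0.5, 0, 0, -2, 0, 0, 0, 0.5, 0, 0, -1, 0, 0, 0, 0.5, 0, 0, -0.5, 0, 0, 0, 0.5, 0, 0, 0, 0, 0, 0, 0.5, 0, 0, 0, 0, 0, 0, 0.5]
}}

```text
clock: 4.02
eef_pos: [577.3, 280.9, 70.1]
eef_rot: [3.141, -0.0, 1.55]
wrist_force: [1.1, 0.3, -2.3]
finger_gap: 61.8
finger_force: 20.0
```

Request:
{"op": "jog_arm", "data": {
  "rows": [0, 0, 0, 0, 0, 0, 0, 0, 0, 0, 0, 0, 0, 0, 0, 0, 0, 0, 0, 0, 0, 0, 0, 0, 0, 0, 0, 0, 0, 0, 2, 0, 0, 0, 0, 0, 0, 4, 0, 0, 0, 0, 0, 0, 2, 0, 0, 0, 0, 0, 0, 0, 0, 0, 0, 0]
}}

```text
clock: 4.68
eef_pos: [578.5, 281.8, 154.9]
eef_rot: [3.134, -0.003, 1.551]
wrist_force: [1.2, 0.6, 1.2]
finger_gap: 94.0
finger_force: 0.0
```

```bash
sed -i 's/s\["finger_gap"\].round(1)/round(s["finger_gap"],1)/' look.py; python3 look.py w3
```

```text
4.7833 [577.  281.1 149.9] [ 3.140e+00 -1.000e-03  1.551e+00] 93.7
green 651 [ 5.7171e+02  2.8586e+02  5.1050e+01 -1.0000e-02]
```

View pics/w3.png

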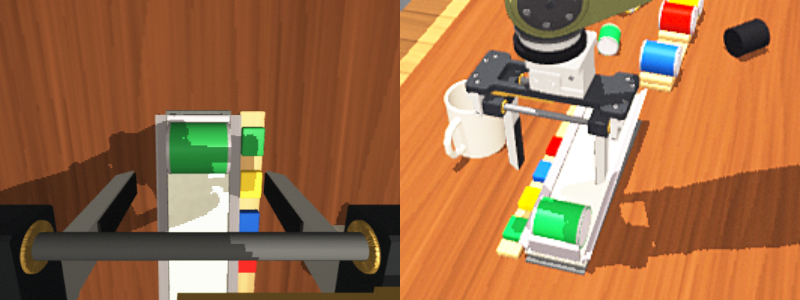

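Green lies at the lowest place against the stop, beside its clip. Yellow is next.

Request:
{"op": "jog_arm", "data": {
  "rows": [-0.2, -2, 0, 0, 0, -0.02, 0, -0.36, -3.6, 0, 0, 0, 0, 0, -0.36, -3.6, 0, 0, 0, 0, 0, -0.36, -3.6, 0, 0, 0, 0, 0, -0.36, -3.6, 0, 0, 0, 0, 0, -0.36, -3.6, 0, 0, 0, 0, 0, -0.36, -3.6, 0, 0, 0, 0, 0, -0.36, -3.6, 0, 0, 0, 0, 0, -0.36, -3.6, 0, 0, 0, 0, 0, -0.36, -3.6, 0, 0, 0, 0, 0, -0.36, -3.6, 0, 0, 0, 0, 0, -0.36, -3.6, 0, 0, 0, 0, 0, -0.36, -3.6, 0, 0, 0, 0, 0, -0.36, -3.6, 0, 0, 0, 0, 0, -0.36, -3.6, 0, 0, 0, 0, 0, -0.36, -3.6, 0, 0, 0, 0, 0, -0.2, -2.4, 0, 0, 0, 0, 0, 0, 0, -2, 0, 0, 0, 0, 0, 0, 0, 0, 0, 0, 0, 0, 0, 0, 0, 0, 0, 0]
}}

```text
clock: 6.45
eef_pos: [518.0, -302.3, 127.4]
eef_rot: [-3.138, -0.002, 1.531]
wrist_force: [1.1, -0.0, 1.0]
finger_gap: 94.5
finger_force: 0.0
```

```bash
python3 look.py w4
```

```text
6.55 [ 519.  -302.3  129.4] [-3.141 -0.     1.532] 93.9
green 581 [ 5.7186e+02  2.8607e+02  5.0880e+01 -2.0000e-02]
```

View pics/w4.png

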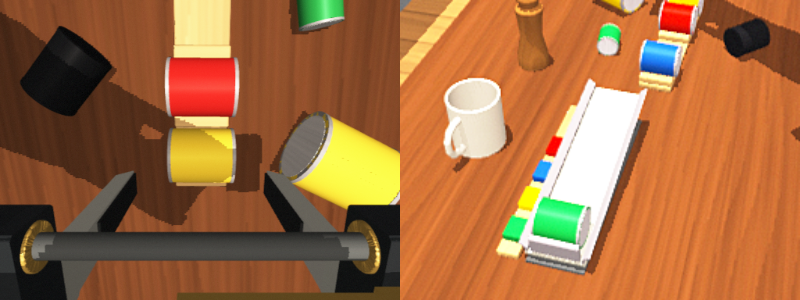

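Run:
```python
from cell import manip
from h import *
for n in("scene","wrist"):
    m=manip.camera_model(n); p,d=manip.camera(n); X=cloud(p,d,m); x,y,z=X.transpose(2,0,1)
    s=(d>0)&(x>556)&(x<680)&(y>-345)&(y<-255)&(z>25)&(z<115); Q=X[s]
    for y0 in(-330,-310,-290,-270):
        w=Q[abs(Q[:,1]-y0)<10]; print(n,y0,len(w),np.percentile(w[:,0],1).round(1) if len(w) else '',w[:,2].max().round(1) if len(w) else '')
```

```text
scene -330 47 624.3 79.0
scene -310 139 613.5 79.1
scene -290 313 621.9 78.7
scene -270 204 629.9 73.4
wrist -330 2340 602.4 76.3
wrist -310 3595 603.7 115.0
wrist -290 3236 568.7 115.0
wrist -270 1265 625.8 72.2
```

The big yellow can starts at about x = 602, which clears the finger backs at about 579. I descend and grip.

Request:
{"op": "jog_arm", "data": {
  "rows": [0, 0, -3, 0, 0, -0.01, 0, 0, 0, -2.5, 0, 0, 0, 0, 0, 0, -1.5, 0, 0, 0, 0, 0, 0, -0.5, 0, 0, 0, 0, 0, 0, 0, 0, 0, 0, 0, 0, 0, 0, 0, 0, 0, 0.5, 0, 0, 0, 0, 0, 0, 0.5, 0, 0, 0, 0, 0, 0, 0.5, 0, 0, 0, 0, 0, 0, 0.5, 0, 0, 0, 0, 0, 0, 0.5, 0, 0, 0, 0, 0, 0, 0.5]
}}

```text
clock: 7.57
eef_pos: [519.0, -303.1, 54.7]
eef_rot: [3.141, 0.0, 1.521]
wrist_force: [0.3, 0.4, 3.0]
finger_gap: 61.9
finger_force: 20.0
```

Request:
{"op": "jog_arm", "data": {
  "rows": [0, 0, 1.5, 0, 0, 0, 0.5, 0, 0, 3, 0, 0, 0, 0.5, 0, 0, 3, 0, 0, 0, 0.5, 0.19, 1.7, 0, 0, 0, 0.03, 0.5, 0.38, 3.6, 0, 0, 0, 0, 0.5, 0.38, 3.6, 0, 0, 0, 0, 0.5, 0.38, 3.6, 0, 0, 0, 0, 0.5, 0.38, 3.6, 0, 0, 0, 0, 0.5, 0.38, 3.6, 0, 0, 0, 0, 0.5, 0.38, 3.6, 0, 0, 0, 0, 0.5, 0.38, 3.6, 0, 0, 0, 0, 0.5, 0.38, 3.6, 0, 0, 0, 0, 0.5, 0.38, 3.6, 0, 0, 0, 0, 0.5, 0.38, 3.6, 0, 0, 0, 0, 0.5, 0.38, 3.6, 0, 0, 0, 0, 0.5, 0.38, 3.6, 0, 0, 0, 0, 0.5, 0.38, 3.6, 0, 0, 0, 0, 0.5, 0.38, 3.6, 0, 0, 0, 0, 0.5, 0.19, 1.2, 0, 0, 0, 0, 0.5, 0, 0, 0, 0, 0, 0, 0.5]
}}

```text
clock: 9.23
eef_pos: [575.4, 232.6, 128.7]
eef_rot: [-3.141, -0.0, 1.554]
wrist_force: [0.8, -0.9, -1.1]
finger_gap: 61.6
finger_force: 20.0
```

Request:
{"op": "jog_arm", "data": {
  "rows": [0, -0.3, 0, 0, 0, 0, 0.5, 0, 0, -2.5, 0, 0, 0, 0.5, 0, 0, -2, 0, 0, 0, 0.5, 0, 0, -0.5, 0, 0, 0, 0.5, 0, 0, 0, 0, 0, 0, 0.5, 0, 0, 0, 0, 0, 0, 0.5]
}}

```text
clock: 9.73
eef_pos: [576.2, 226.1, 80.1]
eef_rot: [3.141, -0.0, 1.55]
wrist_force: [-0.1, 0.4, -1.5]
finger_gap: 61.7
finger_force: 20.0
```

Request:
{"op": "jog_arm", "data": {
  "rows": [0, 0.2, -0.4, 0, 0, 0, 0.5, 0, 0, 0, 0, 0, 0, 0.5, 0, 0, 0, 0, 0, 0, 0, 0, 0, 0, 0, 0, 0, 0, 0, 0, 0, 0, 0, 0, 0, 0, 0, 0, 0, 0, 0, 0, 0, 0, 2, 0, 0, 0, 0, 0, 0, 3, 0, 0, 0, 0, 0, 0, 2, 0, 0, 0, 0]
}}

```text
clock: 10.48
eef_pos: [576.1, 229.2, 147.5]
eef_rot: [3.14, -0.0, 1.551]
wrist_force: [-0.1, 0.1, 0.9]
finger_gap: 94.2
finger_force: 0.0
```

Request:
{"op": "jog_arm", "data": {
  "rows": [-0.2, -1.2, 0, 0, 0, -0.02, 0, -0.42, -3, 0, 0, 0, 0, 0, -0.42, -3, 0, 0, 0, 0, 0, -0.42, -3, 0, 0, 0, 0, 0, -0.42, -3, 0, 0, 0, 0, 0, -0.42, -3, 0, 0, 0, 0, 0, -0.42, -3, 0, 0, 0, 0, 0, -0.42, -3, 0, 0, 0, 0, 0, -0.42, -3, 0, 0, 0, 0, 0, -0.42, -3, 0, 0, 0, 0, 0, -0.42, -3, 0, 0, 0, 0, 0, -0.42, -2, 0, 0, 0, 0, 0, 0, 0, -1.5, 0, 0, 0, 0, 0, 0, 0, 0, 0, 0, 0, 0, 0, 0, 0, 0, 0, 0]
}}

```text
clock: 11.73
eef_pos: [527.0, -103.0, 129.6]
eef_rot: [-3.14, -0.0, 1.53]
wrist_force: [-0.5, -0.4, 0.5]
finger_gap: 93.8
finger_force: 0.0
```

```bash
python3 look.py w5
```

```text
11.8333 [ 527.7 -102.6  130.5] [3.142 0.    1.531] 93.7
yellow 625 [ 5.7105e+02  2.3254e+02  5.7370e+01 -1.0000e-02]
green 579 [ 5.7170e+02  2.8591e+02  5.1010e+01 -2.0000e-02]
```

View pics/w5.png

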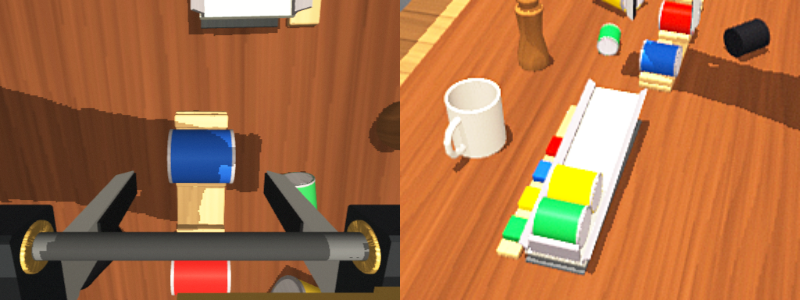

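Yellow rests against green. Blue (200,156) is between the fingers and the small green can is clear of them. I descend and grip.

Request:
{"op": "jog_arm", "data": {
  "rows": [0, -0.2, -3, 0, 0, -0.01, 0, 0, 0, -2.5, 0, 0, 0, 0, 0, 0, -1.6, 0, 0, 0, 0, 0, 0, -0.6, 0, 0, 0, 0, 0, 0, 0, 0, 0, 0, 0, 0, 0, 0, 0, 0, 0, 0.5, 0, 0, 0, 0, 0, 0, 0.5, 0, 0, 0, 0, 0, 0, 0.5, 0, 0, 0, 0, 0, 0, 0.5, 0, 0, 0, 0, 0, 0, 0.5, 0, 0, 0, 0, 0, 0, 0.5]
}}

```text
clock: 12.75
eef_pos: [527.8, -105.1, 53.8]
eef_rot: [3.141, 0.0, 1.521]
wrist_force: [-0.7, 0.5, 4.3]
finger_gap: 61.9
finger_force: 20.0
```

Request:
{"op": "jog_arm", "data": {
  "rows": [0, 0, 1.5, 0, 0, 0, 0.5, 0, 0, 3, 0, 0, 0, 0.5, 0, 0, 3, 0, 0, 0, 0.5, 0.2, 1.2, 0, 0, 0, 0.03, 0.5, 0.53, 3.2, 0, 0, 0, 0, 0.5, 0.53, 3.2, 0, 0, 0, 0, 0.5, 0.53, 3.2, 0, 0, 0, 0, 0.5, 0.53, 3.2, 0, 0, 0, 0, 0.5, 0.53, 3.2, 0, 0, 0, 0, 0.5, 0.53, 3.2, 0, 0, 0, 0, 0.5, 0.53, 3.2, 0, 0, 0, 0, 0.5, 0.53, 3.2, 0, 0, 0, 0, 0.5, 0.26, 1.3, 0, 0, 0, 0, 0.5, 0, 0, 0, 0, 0, 0, 0.5, 0, 0, 0, 0, 0, 0, 0.5, 0, 0, -2.5, 0, 0, 0, 0.5, 0, 0, -1.5, 0, 0, 0, 0.5, 0, 0, 0, 0, 0, 0, 0.5, 0, 0, 0, 0, 0, 0, 0.5]
}}

```text
clock: 14.33
eef_pos: [574.3, 174.8, 88.0]
eef_rot: [-3.14, 0.0, 1.55]
wrist_force: [0.9, -0.8, -1.4]
finger_gap: 61.8
finger_force: 20.0
```

Request:
{"op": "jog_arm", "data": {
  "rows": [0, 0, -0.7, 0, 0, 0, 0.5, 0, 0, 0, 0, 0, 0, 0.5, 0, 0, 0, 0, 0, 0, 0, 0, 0, 0, 0, 0, 0, 0, 0, 0, 0, 0, 0, 0, 0, 0, 0, 0, 0, 0, 0, 0, 0, 0, 2, 0, 0, 0, 0, 0, 0, 3, 0, 0, 0, 0, 0, 0, 1.5, 0, 0, 0, 0]
}}

```text
clock: 15.08
eef_pos: [575.3, 176.2, 149.3]
eef_rot: [3.139, -0.001, 1.551]
wrist_force: [-0.5, 0.6, 0.8]
finger_gap: 94.1
finger_force: 0.0
```

Request:
{"op": "jog_arm", "data": {
  "rows": [-0.22, -1.8, 0, 0, 0, -0.02, 0, -0.43, -3.3, 0, 0, 0, 0, 0, -0.43, -3.3, 0, 0, 0, 0, 0, -0.43, -3.3, 0, 0, 0, 0, 0, -0.43, -3.3, 0, 0, 0, 0, 0, -0.43, -3.3, 0, 0, 0, 0, 0, -0.43, -3.3, 0, 0, 0, 0, 0, -0.43, -3.3, 0, 0, 0, 0, 0, -0.43, -3.3, 0, 0, 0, 0, 0, -0.43, -3.3, 0, 0, 0, 0, 0, -0.43, -3.3, 0, 0, 0, 0, 0, -0.43, -3.3, 0, 0, 0, 0, 0, -0.43, -3, 0, 0, 0, 0, 0, 0, 0, -1.5, 0, 0, 0, 0, 0, 0, 0, 0, 0, 0, 0, 0, 0, 0, 0, 0, 0, 0]
}}

```text
clock: 16.42
eef_pos: [520.5, -234.7, 131.0]
eef_rot: [-3.14, -0.001, 1.53]
wrist_force: [-0.2, 0.6, 0.3]
finger_gap: 94.0
finger_force: 0.0
```

```bash
python3 look.py w6
```

```text
16.5167 [ 521.2 -234.3  131.9] [3.141 0.    1.532] 94.0
yellow 629 [ 5.7061e+02  2.3241e+02  5.7650e+01 -1.0000e-02]
green 585 [ 5.7201e+02  2.8591e+02  5.1010e+01 -2.0000e-02]
blue 156 [574.44 172.36  68.91  -1.58]
```

View pics/w6.png

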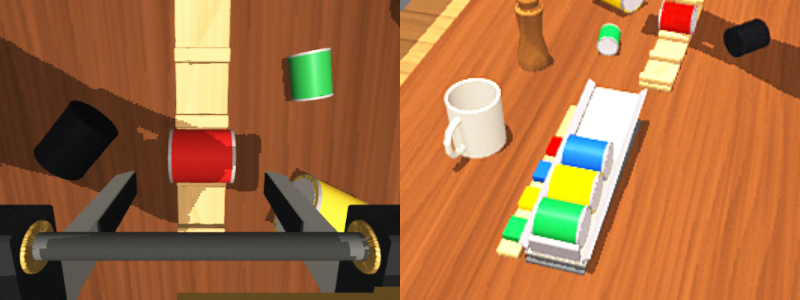

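Blue sits beside its clip in the queue. The red can (202,156) is between the fingers.

Request:
{"op": "jog_arm", "data": {
  "rows": [0, -0.2, -3, 0, 0, -0.01, 0, 0, 0, -2.5, 0, 0, 0, 0, 0, 0, -1.7, 0, 0, 0, 0, 0, 0, -0.6, 0, 0, 0, 0, 0, 0, 0, 0, 0, 0, 0, 0, 0, 0, 0, 0, 0, 0.5, 0, 0, 0, 0, 0, 0, 0.5, 0, 0, 0, 0, 0, 0, 0.5, 0, 0, 0, 0, 0, 0, 0.5, 0, 0, 0, 0, 0, 0, 0.5, 0, 0, 0, 0, 0, 0, 0.5]
}}

```text
clock: 17.43
eef_pos: [521.0, -237.2, 53.8]
eef_rot: [3.141, 0.0, 1.521]
wrist_force: [0.1, 0.6, 3.3]
finger_gap: 61.9
finger_force: 20.0
```

Request:
{"op": "jog_arm", "data": {
  "rows": [0, 0, 1.5, 0, 0, 0, 0.5, 0, 0, 3, 0, 0, 0, 0.5, 0, 0, 3, 0, 0, 0, 0.5, 0.2, 1.5, 0, 0, 0, 0.03, 0.5, 0.49, 3.3, 0, 0, 0, 0, 0.5, 0.49, 3.3, 0, 0, 0, 0, 0.5, 0.49, 3.3, 0, 0, 0, 0, 0.5, 0.49, 3.3, 0, 0, 0, 0, 0.5, 0.49, 3.3, 0, 0, 0, 0, 0.5, 0.49, 3.3, 0, 0, 0, 0, 0.5, 0.49, 3.3, 0, 0, 0, 0, 0.5, 0.49, 3.3, 0, 0, 0, 0, 0.5, 0.49, 3.3, 0, 0, 0, 0, 0.5, 0.49, 3.3, 0, 0, 0, 0, 0.5, 0.2, 1.3, 0, 0, 0, 0, 0.5, 0, 0, 0, 0, 0, 0, 0.5, 0, 0, -2, 0, 0, 0, 0.5, 0, 0, -1.5, 0, 0, 0, 0.5, 0, 0, 0, 0, 0, 0, 0.5]
}}

```text
clock: 19.02
eef_pos: [572.3, 119.6, 90.3]
eef_rot: [-3.137, 0.001, 1.55]
wrist_force: [-0.8, 1.0, -2.0]
finger_gap: 61.7
finger_force: 20.0
```

Request:
{"op": "jog_arm", "data": {
  "rows": [0.1, 0, 0, 0, 0, 0, 0.5, 0, 0, 0, 0, 0, 0, 0.5]
}}

```text
clock: 19.18
eef_pos: [575.3, 120.3, 94.2]
eef_rot: [3.141, -0.0, 1.55]
wrist_force: [-0.6, 0.2, -1.7]
finger_gap: 61.6
finger_force: 20.0
```

Request:
{"op": "jog_arm", "data": {
  "rows": [0, 0, -0.6, 0, 0, 0, 0.5, 0, 0, 0, 0, 0, 0, 0.5, 0, 0, 0, 0, 0, 0, 0, 0, 0, 0, 0, 0, 0, 0, 0, 0, 0, 0, 0, 0, 0, 0, 0, 0, 0, 0, 0, 0, 0, 0, 2, 0, 0, 0, 0, 0, 0, 3, 0, 0, 0, 0, 0, -3, 3, 0, 0, 0, 0, 0, -3, 3, 0, 0, 0, 0, 0, 0, 0, 0, 0, 0, 0]
}}

```text
clock: 20.1
eef_pos: [576.7, 58.6, 202.5]
eef_rot: [3.133, 0.0, 1.548]
wrist_force: [0.2, 0.0, 0.8]
finger_gap: 94.1
finger_force: 0.0
```

```bash
sed -i 's/(X\[...,2\]>40)/(X[...,2]>50)/' look.py; python3 look.py w7
python3 - <<'E'
from cell import manip
from h import *
p,d=manip.camera("scene"); X=cloud(p,d,manip.camera_model("scene"))
for k,M in masks(p).items():
    Q=X[M&(d>0)&(abs(X[...,0]-577)<32)&(X[...,2]>50)&(X[...,1]>50)]
    if len(Q)>30: print(k,len(Q),np.median(Q,0).round(1),"top",Q[Q[:,2]>np.percentile(Q[:,2],90)].mean(0).round(1))
E
```

```text
20.2 [575.2  61.4 197.3] [ 3.139 -0.     1.549] 94.4
red 463 [ 5.6909e+02  1.2519e+02  7.0420e+01 -3.0000e-02]
yellow 645 [ 5.7120e+02  2.3263e+02  5.7560e+01 -2.0000e-02]
green 573 [ 5.7162e+02  2.8596e+02  5.1140e+01 -1.0000e-02]
blue 145 [ 5.7845e+02  1.7844e+02  6.4200e+01 -2.0000e-02]
red 400 [574.3 140.1  91.7] top [574.7 124.4  97.7]
blue 414 [575.4 193.3  85.8] top [574.1 178.3  91.2]
```

View pics/w7.png

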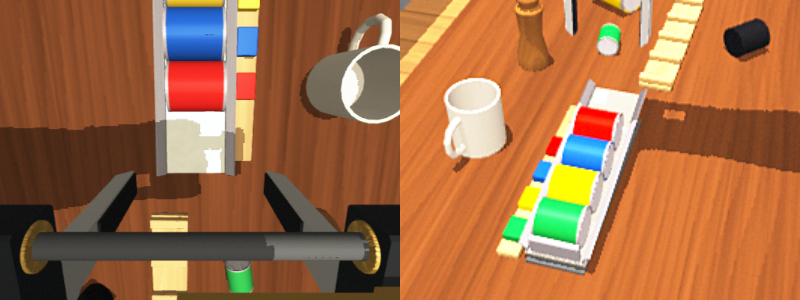

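All four cans lie in the queue, each beside its own clip (red 125, blue 178, yellow 233, green 286 mm along y). They are released and at rest, and the arm is clear, so I hand in.

```bash
python3 -c "
from cell import manip
print(manip.sign_off())"
```

```text
the job is handed in; nothing more can be done
None
```

I moved all four cans into the dispenser, each measured resting beside the clip of its own colour, left the mug and pepper mill standing where they were, and handed the job in at about 20 s of the 104 s allowed; the sign-off returned no verdict.

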